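Wedge a rocking roller mixer firm

ROBOT

A 6-joint arm with a two-finger parallel gripper is mounted at the origin on the work surface. World frame = base frame: x ahead of the robot, y to its left, z up, the work surface at z = 0. Lengths are in m, angles in rad, forces in N, time in s.
With the tool pointing down it reaches from about 0.275 to 0.875 m from the base axis. Payload 12.5 kg.
Tool frame: the origin (TCP) lies midway between the tips of the shut fingers; the grasp point (between the pads) lies 19 mm behind it (pinch_z is the distance from the TCP to the grasp point, in m); z points along the fingers, y is the direction in which the jaws open and shut (so a half turn about z gives the same grasp; the last joint's range is limited). The gripper opens to 85 mm and grips with 20 to 120 N. Pads are 22 mm wide; open, the fingers measure 114 mm over their backs; the gripper's body (76 mm by 85 mm) begins 54 mm behind the grasp point. The pads swing forward as they close: fully open they stand 13 mm farther back than shut.
Start: joints at [1.139, 0.351, 1.652, -0, 1.139, -0.085], TCP at [0.187, 0.517, 0.231] pointing down, gripper open.
Joint ranges: [-2.75, 2.75], [-0.79, 2.1], [0.01, 2.65], [-1.57, 4.71], [0.07, 3.14], [-2.87, 2.87]. Speed limits (rad/s): [2.22, 2.22, 2.79, 3.14, 3.14, 3.14].

INTERFACE

Orientations are given as a 3x3 rotation matrix whose columns are the frame's x, y, z axes.
In Python, from plant import * gives the robot as it stands. The module is installed in compiled form; this text tells all that it offers.
- The arm moves only by the shell command python3 -m creep 'ROWS' [FORCE]. ROWS is JSON, a list that holds one entry, the list of rows, each a list of 5 numbers: the shift along the world's x, y, z in m, then the turn about the world's z in rad, then the closure in counts, from 0 (fully open) to 255 (shut). A call has 1 to 20 rows; each row shifts and turns the commanded pose from where the row before left it; what a row does not reach is not made up. A row lasts 1/8 s, in which the tool goes at most 62.5 mm and 10.7 degrees, less where a joint would pass 70% of its speed; a pose out of reach is approached as far as the arm can. A call with a gripper value outside its range is refused whole. The fingers move at their own pace and stop on an object; FORCE is the grip in N (left out, the last holds). Time passes only in rows, so rows that do not move let the fingers close. It gives the time, the measured TCP pose, the force and the opening at its end, in the units of the state.
- sense(): the state, without advancing time (a new reading comes with each control period).
- snapshot(name): name is "side" or "top"; returns the picture (480x640x3 uint8, red, green, blue); there is no depth.
- get_calibration(name): a dict with "mtx" (3x3 intrinsics, pixels), "rvec" (rotation vector, rad) and "tvec" (3), from world to camera coordinates, as OpenCV has them. Camera axes: x right, y down, z forward; pixel columns grow to the right and rows downward; lengths in m; the calibration is good to about 2 mm. A picture is of the moment at which its call begins. get_calibration takes no time and is no camera call.
- close_job(): hands the job in, once; it reports no verdict.
Trained networks look in the newest picture that a camera, given by its name, has taken for a name from the list of things; names that differ only in an ending like _2 or _b are one class to them, and where a whole thing is asked for, a point or a joint stands for the part that bears it (a point fixed in the world has none). Each returns a list of dicts, best first, with "p" (0 to 1); they miss things now and then, are a little off and sometimes report something else, mostly with a low value. They report only what shows in the picture. A call takes as long as a camera call. They do not tell look-alikes from the thing itself.
- look_for(camera, label): "extent" ([left, top, right, bottom] in pixels, round what is visible of it).
The state is a dict: "time_s": time; "q": joint angles; "joint_velocities": joint speeds; "tau": joint torques, N m; "eef_pos": TCP position; "orientation": TCP orientation; "contact_force": force on the tool from outside, world axes, zero at the start; "wrist_torque": the same for the moment, N m; "grip_width": finger opening in m.
Only numpy, scipy, OpenCV 4.12 (cv2) and the standard library are available. Lean on these libraries where they do the work, as an engineer would, in place of code of your own. Each camera call takes 0.05 s, during which the arm holds its last target. There are 200 camera calls.

TASK

The tube roller mixer rocks because the foot nearest the robot at its right-hand end has lost its rubber pad: from that end, start the thin end of the white plastic wedge under the bare stud, in line with the mixer, and let go of it. Then take the soft-faced hammer and drive the wedge in with several light, square, separate taps, only until it stops advancing and sits tight, without jacking the mixer up or shifting it. Finish by laying the hammer back down on the open bench, never dropping it, and leave everything else as it stands.

Things in the scene. Friction and masses are not known exactly. Their poses are not given: they have to be found in the camera images.
- mixer: Low white tube roller mixer, 390 mm long, 220 deep, 112 high, 6.5 kg, loose on three rubber feet. Origin: centre of its footprint at bench height; x away from the robot, y left along its five black rollers. Right-hand end face at y = -195 mm; underside of the housing 22 mm up. More than about 22 N upward under the padless foot begins to jack it up and lets it slide.
- padless_foot (a point): Bench-height point below the foot that lost its pad: x = -85, y = -170 mm in the mixer's frame (robot side, right-hand end, 25 mm in from the end face). A bare domed steel stud, 18 mm wide, is left; its end is 3.5 to 9.5 mm above the bench: not measured, to be felt.
- wedge: White plastic wedge, 120 x 34 mm, flat below, 2 mm thick at the thin end rising evenly to 16 mm at the thick end, 45 g, lying flat. Origin: centre of its underside; x runs to the thin end (+60 mm); the square end to strike is at x = -60 mm. It slides freely until it meets the stud, then binds: slow taps cut off at 7 to 10 N leave it tight and then move it only 1 or 2 mm each.
- wedge_tip (a point): Middle of the wedge's thin edge, on its underside.
- hammer: Soft-faced hammer, 0.32 kg, on its side: head 90 mm long, 32 mm across, grey faces at y = +45 and -45 mm; wooden handle, axis 16 mm up. Origin: on the bench below the head's centre; x runs along the handle to the head; handle ends at x = -205 mm; from x = -45 to -190 it is 20 mm wide, 22 high (5 to 27 mm up). Balances 30 mm behind the head. Blows over 60 N are too hard (30 mm/s on a tight wedge is light).
- hammer_head (a point): Centre of the hammer's head, 16 mm above the bench when it lies there.
- tube_rack: Bystander: white rack of blood tubes, 70 x 190 x 95 mm, origin under its centre.
- pump_bottle: Bystander: pink pump bottle, 68 mm across, 210 mm high, origin under its centre.
- tip_box: Bystander: box of blue pipette tips, 85 x 125 x 60 mm, origin under its centre.
- dishes: Bystander: stack of three culture dishes, 90 mm across, 45 mm high, near the mixer's front, origin under its centre.
- reagent: Bystander: small brown bottle, 52 mm across, 105 mm high, origin under its centre.
- screwdriver: Bystander: screwdriver with black handle, 190 mm, lying to the right of the hammer, origin under its middle.
- beaker: Bystander: steel beaker, 72 mm across, 85 mm high, origin under its centre.
There are look-alikes about, which are no part of the job. Leave any blue look-alike of the hammer alone.

How it is judged:
On the way, in this order (a step that is already met when the one before it is completed fails the run):
1. the wedge lies flat with its thin end under the stud, in line with the mixer, let go and not yet tight (x of wedge_tip in the frame of mixer between -0.097 and -0.073 m and y of wedge_tip in the frame of mixer above -0.178 m and angle between the x axis of wedge and the y axis of mixer, either way round below 0.2 rad and height (world z) of wedge below 0.004 m and contact force between the fingers and wedge below 0.1 N and contact force between wedge and mixer below 3 N and contact force between the fingers and hammer below 0.1 N), for 0.2 s.
2. the head of the held hammer taps the wedge's thick end (contact force between hammer and wedge above 0.2 N and contact force between the fingers and hammer above 2 N and y of hammer_head in the frame of wedge between -0.02 and 0.02 m).
3. the held hammer is drawn clear of the wedge (contact force between hammer and wedge below 0.02 N and contact force between the fingers and hammer above 2 N), for 0.1 s.
4. a further tap with the head of the held hammer has the wedge bearing on the stud (all of step 2 and contact force between wedge and mixer above 6 N).
At the end, for the whole second after the job is handed in: the wedge lies still and flat under the stud, in line with the mixer within 0.2 rad and 12 mm, pressing on it with more than 6 N; the mixer is less than 1.5 mm up and 4 mm from where it was; the hammer lies at rest flat on the bench touching neither, both let go (contact force between wedge and mixer above 6 N and x of wedge_tip in the frame of mixer between -0.097 and -0.073 m and y of wedge_tip in the frame of mixer above -0.178 m and angle between the x axis of wedge and the y axis of mixer, either way round below 0.2 rad and height (world z) of wedge below 0.004 m and linear speed of each of wedge, mixer below 0.005 m/s and height (world z) of padless_foot below 0.0015 m and distance of mixer from where it was at the start of the episode below 0.004 m and height (world z) of hammer_head below 0.022 m and linear speed of hammer below 0.02 m/s and contact force between each of hammer, the fingers and wedge below 0.05 N and contact force between hammer and mixer below 0.05 N and contact force between the fingers and hammer below 0.05 N).
It fails at once if the mixer is jacked up by more than 1.5 mm at the padless foot, or shifted by more than 4 mm (height (world z) of padless_foot above 0.0015 m or distance of mixer from where it was at the start of the episode above 0.004 m).
It fails at once if the wedge is struck or pushed with more than 60 N by the hammer (contact force between hammer and wedge above 60 N).
It fails at once if the fingers, not the hammer, press the wedge tight against the mixer (over 6 N) (contact force between the fingers and wedge above 0.5 N and contact force between wedge and mixer above 6 N).
It fails at once if the hammer is dropped from more than 25 mm (height (world z) of hammer_head above 0.041 m and contact force between the fingers and hammer below 0.05 N).
It fails at once if a bystander is moved by more than 15 mm (distance of any of tube_rack, pump_bottle, tip_box, dishes, reagent, screwdriver, beaker from where it was at the start of the episode above 0.015 m).
It also fails if it takes over 64 s, if anything falls off the work surface, if the arm or the gripper's body presses on something with over 40 N, if the wrist force passes 120 N, or if a joint passes its speed limit or range.

## Working session

There is one attempt and no reset: what is moved stays moved. The work goes in short steps, Python scripts to look and compute and a shell command to move; the robot and the scene stay as the last step left them, time stands still between calls to the robot, and variables do not carry over. Pictures are saved under pics/ and viewed, about 8 in all and at most 12, crops included, and the job is handed in when it is done.

```bash
mkdir -p pics
python3 - <<'E'
from plant import *
import cv2
for c in("side","top"):
    im=snapshot(c); cv2.imwrite(f"pics/{c}1.png",im[:,:,::-1])
    k=get_calibration(c); print(c,k)
    for l in["mixer","wedge","hammer","hammer_head","screwdriver","dishes","tip_box","beaker","reagent","tube_rack","pump_bottle"]:
        print(l,[( [int(v) for v in d["extent"]],round(d["p"],2)) for d in look_for(c,l)[:3]])
s=sense();print(s)
E
```

```text
side {'mtx': array([[438.31178133,   0.        , 322.24608455],
       [  0.        , 438.31178133, 239.61883501],
       [  0.        ,   0.        ,   1.        ]]), 'rvec': array([ 2.19319275, -0.35592697,  0.17510551]), 'tvec': array([-0.51027814,  0.1203608 ,  0.88499886])}
mixer [([274, 119, 375, 220], 0.87)]
wedge [([293, 244, 311, 283], 0.73)]
hammer [([190, 314, 258, 438], 0.77), ([299, 297, 427, 346], 0.68)]
hammer_head [([300, 301, 425, 345], 0.91), ([192, 315, 251, 443], 0.86)]
screwdriver [([311, 393, 428, 447], 0.86), ([293, 246, 311, 282], 0.63)]
dishes [([231, 158, 263, 187], 0.84)]
tip_box [([430, 275, 512, 350], 0.83)]
beaker [([423, 229, 465, 280], 0.58)]
reagent [([226, 192, 248, 240], 0.61), ([299, 297, 425, 346], 0.23)]
tube_rack [([275, 122, 377, 221], 0.7), ([390, 182, 463, 249], 0.6)]
pump_bottle [([450, 316, 523, 439], 0.94)]
top {'mtx': array([[614.33157186,   0.        , 314.95306734],
       [  0.        , 614.33157186, 239.69181891],
       [  0.        ,   0.        ,   1.        ]]), 'rvec': array([ 2.18458097, -2.22243034,  0.08512746]), 'tvec': array
[... 719 characters left out ...]
5,
        1.13908837e+00, -8.46496488e-02]), 'joint_velocities': array([-0.00043656,  0.00069466, -0.00044137, -0.00038987,  0.0005792 ,
       -0.00031767]), 'tau': array([-1.12059846e-03, -5.06008101e+01, -2.91662890e+01, -8.43158068e-05,
        4.47644352e-04,  1.27926000e-05]), 'eef_pos': array([0.18691537, 0.51725729, 0.23128536]), 'orientation': array([[-9.40485643e-01,  3.39833423e-01,  1.52400615e-05],
       [ 3.39833423e-01,  9.40485643e-01, -7.24275846e-06],
       [-1.67943905e-05, -1.63262808e-06, -1.00000000e+00]]), 'contact_force': array([-0.28841663, -0.03948856, -0.76830667]), 'wrist_torque': array([ 0.04228193, -0.02171533,  0.01299721]), 'grip_width': 0.0852776799001945}
```

View pics/side1.png

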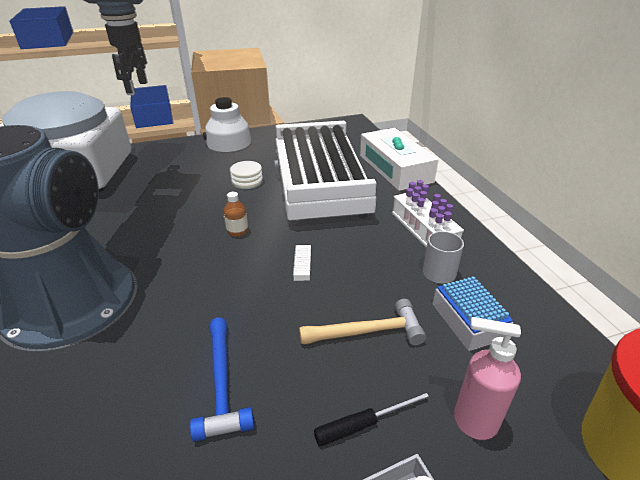

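View pics/top1.png

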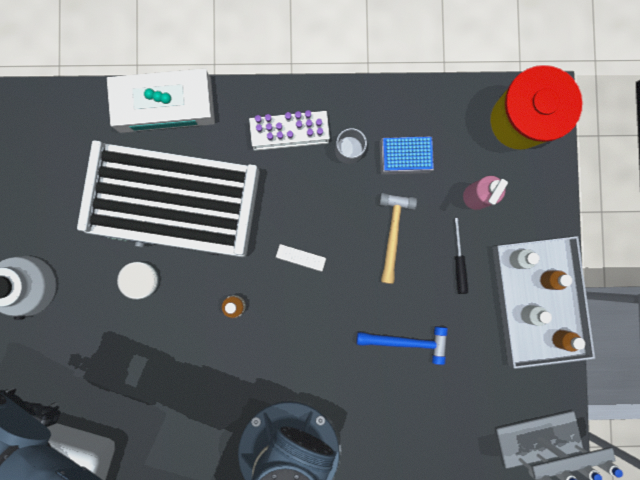

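```bash
cat > h.py <<'E'
import numpy as np,cv2
from plant import *
def bp(c,uv,z):
    k=get_calibration(c);R=cv2.Rodrigues(k["rvec"])[0];t=np.ravel(k["tvec"])
    p=cv2.undistortPoints(np.float64(uv).reshape(-1,1,2),k["mtx"],None).reshape(-1,2)
    d=np.c_[p,np.ones(len(p))]@R; o=-R.T@t
    return o+d*((z-o[2])/d[:,2])[:,None]
def pj(c,X):
    k=get_calibration(c);return cv2.projectPoints(np.float64(X).reshape(-1,1,3),k["rvec"],k["tvec"],k["mtx"],None)[0].reshape(-1,2)
E
python3 - <<'E'
from h import *
t=cv2.imread("pics/top1.png");s=cv2.imread("pics/side1.png")
def crop(i,x0,y0,x1,y1,f): return cv2.resize(i[y0:y1,x0:x1],None,fx=f,fy=f,interpolation=cv2.INTER_CUBIC)
A=crop(t,70,135,270,265,4)[:, :800]      # 800x520
B=crop(s,285,235,325,295,5) #200x300
C=crop(s,265,115,385,225,5) 
out=np.zeros((600,800,3),np.uint8)
a=crop(s,270,180,380,290,5); out[:550,:550]=a
b=crop(t,270,240,332,275,4); out[:140,552:800]=b[:,:248]
c=crop(t,375,185,425,290,4); out[150:570,560:760]=c
cv2.imwrite("pics/crop1.png",out)
cv2.imwrite("pics/crop2.png",A)
for n,i,(x0,y0,x1,y1) in[("top wedge",t,(268,240,335,276)),("side wedge",s,(286,238,318,292)),("top mixer",t,(70,130,268,265))]:
    g=i[y0:y1,x0:x1].min(2); m=(g>140).astype(np.uint8)
    cs,_=cv2.findContours(m,cv2.RETR_EXTERNAL,cv2.CHAIN_APPROX_NONE)
    q=max(cs,key=cv2.contourArea)
    r=cv2.minAreaRect(q); bx=cv2.boxPoints(r)+[x0,y0]
    print(n,np.round(bx,1).tolist(),np.round(np.array(r[0])+[x0,y0],1),r[1])
    for z in(0.0,.009,.112): print(z,np.round(bp(n.split()[0],bx,z)[:,:2],4).tolist())
E
```

```text
top wedge [[275.1, 257.1], [279.2, 243.4], [326.0, 257.5], [321.9, 271.2]] [300.5 257.3] (48.849143981933594, 14.271612167358398)
0.0 [[0.4818, 0.0255], [0.5159, 0.0147], [0.4786, -0.102], [0.4446, -0.0911]]
0.009 [[0.4815, 0.0251], [0.5154, 0.0144], [0.4784, -0.1017], [0.4445, -0.0908]]
0.112 [[0.4786, 0.0206], [0.5102, 0.0107], [0.4757, -0.0976], [0.4441, -0.0875]]
side wedge [[292.5, 279.9], [294.6, 244.1], [311.0, 245.1], [308.9, 280.9]] [301.7 262.5] (16.442167282104492, 35.879154205322266)
0.0 [[0.4422, -0.087], [0.4798, 0.0318], [0.5153, 0.0161], [0.4744, -0.101]]
0.009 [[0.44, -0.0967], [0.477, 0.0204], [0.512, 0.0049], [0.4717, -0.1105]]
0.112 [[0.4142, -0.2077], [0.4451, -0.1101], [0.4742, -0.123], [0.4406, -0.2192]]
top mixer [[75.9, 231.1], [90.0, 139.4], [256.8, 165.1], [242.7, 256.7]] [166.4 198.1] (168.78347778320312, 92.75489807128906)
0.0 [[0.5553, 0.5206], [0.7859, 0.4863], [0.7149, 0.0682], [0.4841, 0.1063]]
0.009 [[0.5546, 0.5173], [0.7839, 0.4832], [0.7133, 0.0675], [0.4839, 0.1054]]
0.112 [[0.5467, 0.4797], [0.7606, 0.4479], [0.6948, 0.0602], [0.4808, 0.0956]]
```

View pics/crop1.png

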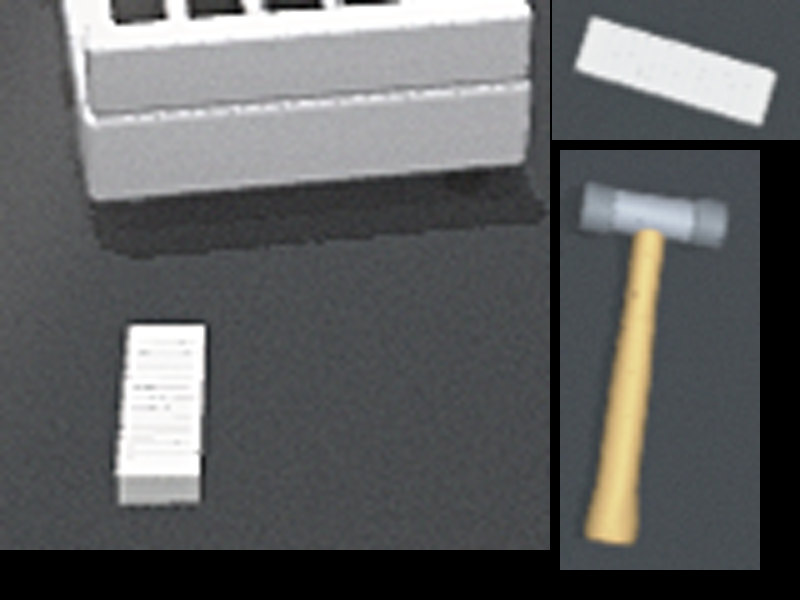

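View pics/crop2.png

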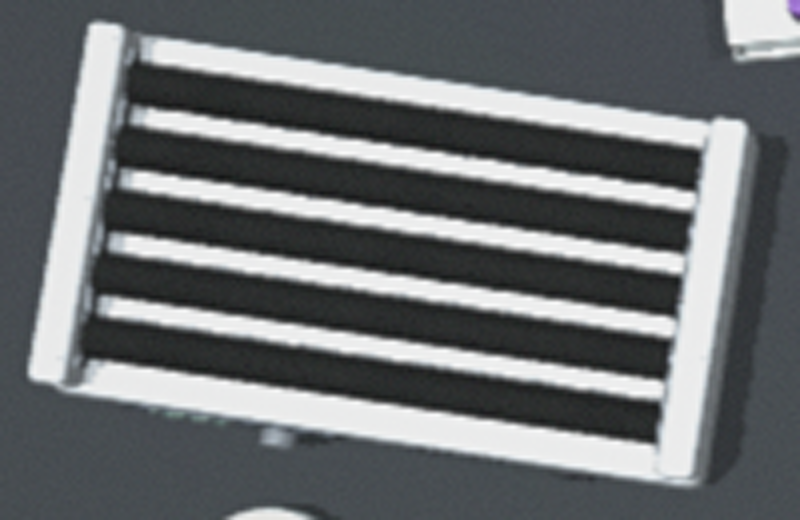

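```bash
cat > fit.py <<'E'
from h import *
from scipy.optimize import least_squares
def T(p,X):
    c,s=np.cos(p[2]),np.sin(p[2]);X=np.float64(X)
    return np.c_[X[:,0]*c-X[:,1]*s+p[0],X[:,0]*s+X[:,1]*c+p[1],X[:,2]]
def fit(obs,p0):  # obs: cam, model pt, pixel
    f=lambda p:np.concatenate([(pj(c,T(p,[m]))-np.array(u)).ravel() for c,m,u in obs])
    r=least_squares(f,p0,loss="soft_l1");return r.x,r.fun
E
python3 - <<'E'
from fit import *
t,s="top","side"
a,b=.11,.195
mx=[(t,(a,b,.112),(93,140.5)),(t,(-a,b,.112),(77.5,230)),(t,(a,-b,.112),(257,165.5)),(t,(-a,-b,.112),(243.9,254.5)),
(s,(-a,-b,.022),(289.4,220)),(s,(a,-b,.022),(374.6,212.6))]
p,r=fit(mx,[.62,.27,-.16]);print("mixer",p.round(4),r.round(1))
foot=T(p,[(-.085,-.17,0)])[0];print("foot",foot.round(4)); M=p
h=.017
w=[(t,(.06,h,.002),(274.7,257.3)),(t,(.06,-h,.002),(279.0,242.9)),(t,(-.06,-h,.016),(326.5,257.4)),(t,(-.06,h,.016),(322.2,271.7)),
(s,(.06,h,.002),(295.7,244.7)),(s,(.06,-h,.002),(311.3,244.7)),(s,(-.06,h,.0),(293.9,280.8)),(s,(-.06,-h,0),(310,280.6)),
(s,(-.06,h,.016),(293.6,274.8)),(s,(-.06,-h,.016),(310.4,274.5))]
p,r=fit(w,[.48,-.04,1.26]);print("wedge",p.round(4),r.round(1))
print("tip",T(p,[(.06,0,0)])[0].round(4),"grasp",T(p,[(-.03,0,0)])[0].round(4))
for yt in(-.170,-.165):
    q=[*T(M,[(-.085,yt-.06,0)])[0][:2],M[2]+np.pi/2]
    print("goal tip",yt,"grasp at",T(q,[(-.03,0,0)])[0].round(4),"turn",q[2]-p[2])
hm=[(t,(0,.045,.016),(380.9,199.3)),(t,(0,-.045,.016),(416.0,203.6)),(t,(-.205,0,.016),(388,283))]
p,r=fit(hm,[.6,-.3,0]);print("hammer",p.round(4),r.round(1),"grip",T(p,[(-.06,0,0)])[0].round(4))
# heads seen from side: head centre by two-view check
print("head in side", pj(s,T(p,[(0,.045,.016),(0,-.045,.016),(-.205,0,.016)])).round(1))
x=sense();print(x["time_s"],"tool y",x["orientation"][:,1].round(3))
E
```

```text
mixer [ 0.6227  0.2682 -0.1621] [-0.8 -2.  -1.   1.6  0.8 -2.5 -0.3  1.4 -0.9  2.   2.   1.3]
foot [0.5113 0.1141 0.    ]
wedge [ 0.4797 -0.038   1.2583] [ 0.8 -0.3  0.5  1.1 -1.   0.4 -0.7 -0.8  0.6  0.4 -0.5  0.3  0.2 -0.3
  0.2 -0.2  0.2  0.  -0.4  0.2]
tip [0.4981 0.0191 0.    ] grasp [ 0.4704 -0.0665  0.    ]
goal tip -0.17 grasp at [0.4968 0.0253 0.    ] turn 0.1503303481413385
goal tip -0.165 grasp at [0.4976 0.0303 0.    ] turn 0.1503303481413385
hammer [ 0.6151 -0.2854 -0.1506] [-0.3 -0.2  0.2  0.3  0.1 -0.1] grip [ 0.5558 -0.2764  0.    ]
head in side [[402.7 304.8]
 [418.6 340.8]
 [300.7 336.7]]
1.2 tool y [ 0.34  0.94 -0.  ]
```

```bash
python3 -m creep '[[[0.0202,-0.0417,0,-0.11,100],[0.0202,-0.0417,0,-0.11,100],[0.0202,-0.0417,0,-0.11,100],[0.0202,-0.0417,0,-0.11,100],[0.0202,-0.0417,0,-0.11,100],[0.0202,-0.0417,0,-0.11,100],[0.0202,-0.0417,0,-0.11,100],[0.0202,-0.0417,0,-0.11,100],[0.0202,-0.0417,0,-0.11,100],[0.0202,-0.0417,0,-0.11,100],[0.0202,-0.0417,0,-0.11,100],[0.0202,-0.0417,0,-0.11,100],[0.0202,-0.0417,0,-0.11,100],[0.0202,-0.0417,0,-0.11,100],[0,0,-0.05,0,100],[0,0,-0.05,0,100],[0,0,0,0,100],[0,0,0,0,100]]]' 25
```

```text
time_s: 3.45
eef_pos: [0.4706, -0.0667, 0.133]
orientation: [[0.311, 0.951, 0.002], [0.951, -0.311, -0.0], [0.0, 0.002, -1.0]]
contact_force: [0.3, 0.0, -0.2]
grip_width: 0.0518
```

```bash
python3 -m creep '[[[0,0,-0.04,0.004,100],[0,0,-0.04,0,100],[0,0,-0.03,0,100],[0,0,-0.021,0,100],[0,0,0,0,100],[0,0,0,0,140],[0,0,0,0,190],[0,0,0,0,190],[0,0,0,0,190],[0,0,0,0,190]]]' 25; python3 -c "
from h import *
a=snapshot('side');b=snapshot('top')
f=lambda i,x,y,w,h,k:cv2.resize(i[y:y+h,x:x+w,::-1],None,fx=k,fy=k,interpolation=2)
cv2.imwrite('pics/g1.png',np.hstack([f(a,240,180,100,130,4),f(b,250,200,100,130,4)]))"
```

```text
time_s: 4.7
eef_pos: [0.471, -0.0668, 0.0021]
orientation: [[0.307, 0.952, 0.003], [0.952, -0.307, -0.001], [0.0, 0.003, -1.0]]
contact_force: [-1.6, 0.8, 6.9]
grip_width: 0.0332
```

View pics/g1.png

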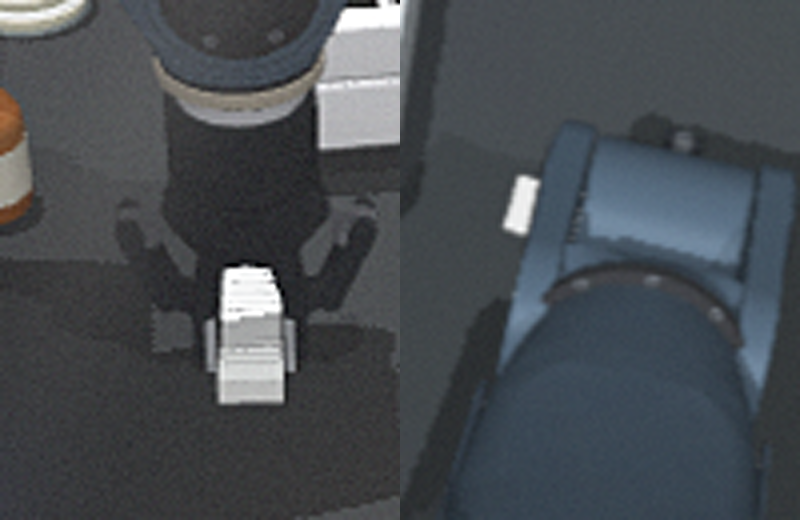

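```bash
python3 -m creep '[[[0,0,0.005,0,190],[0.0055,0.0163,0,0.0375,190],[0.0055,0.0163,0,0.0375,190],[0.0055,0.0163,0,0.0375,190],[0.0055,0.0165,0,0.0375,190],[0,0,0,0,190],[0,0,-0.0035,0,190],[0.0016,0.0099,0,0,190],[0.0016,0.0099,0,0,190],[0.0016,0.0098,0,0,190],[0,0,-0.0005,0,190],[0,0,0,0,190]]]'; python3 -c "
from h import *
a=snapshot('side');b=snapshot('top')
f=lambda i,x,y,w,h,k:cv2.resize(i[y:y+h,x:x+w,::-1],None,fx=k,fy=k,interpolation=2)
cv2.imwrite('pics/g2.png',np.hstack([f(a,265,160,100,130,4),f(b,225,190,100,130,4)]))"
```

```text
time_s: 6.3
eef_pos: [0.4969, 0.0291, 0.0017]
orientation: [[0.161, 0.987, 0.001], [0.987, -0.161, 0.0], [0.001, 0.001, -1.0]]
contact_force: [-0.4, 3.8, 6.4]
grip_width: 0.0333
```

View pics/g2.png

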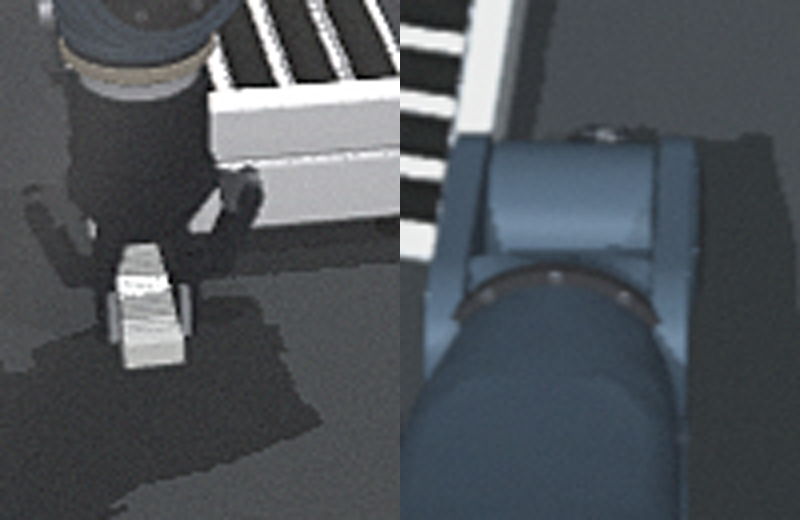

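```bash
cat > chk.py <<'E'
from fit import *
M=np.array([0.6227,0.2682,-0.1621])
def rel(X):
    c,s=np.cos(M[2]),np.sin(M[2]);d=np.float64(X)[:2]-M[:2];return np.round([c*d[0]+s*d[1],-s*d[0]+c*d[1]],4)
E
python3 - <<'E'
from chk import *
s="side";h=.017
w=[(s,(-.06,h,.0),(295.5,252)),(s,(-.06,-h,0),(311.3,250.8)),(s,(-.06,h,.016),(294.5,246.2)),(s,(-.06,-h,.016),(311,245))]
p,r=fit(w,[.5,.05,1.4]);print(p.round(4),r.round(1),"tip in mixer",rel(T(p,[(.06,0,0)])[0]),"thick end",rel(T(p,[(-.06,0,0)])[0]))
E
python3 -m creep '[[[0,0,0,0,150],[0,0,0,0,125],[0,0,0,0,100],[0,0,0,0,90],[0,0,0.03,0,90],[0,-0.005,0.05,0,90],[0,-0.04,0.05,-0.12,90]]]'
```

```text
[0.5038 0.0582 1.3634] [ 0.3 -0.2 -0.7 -0.1  1.1  0.1 -0.5  0.2] tip in mixer [-0.0807 -0.1665] thick end [-0.0862 -0.2864]
time_s: 7.28
eef_pos: [0.4963, -0.015, 0.1315]
orientation: [[0.278, 0.961, -0.0], [0.961, -0.278, 0.0], [0.0, -0.0, -1.0]]
contact_force: [1.5, -0.8, 0.0]
grip_width: 0.0549
```

```bash
python3 -m creep '[[[0.0066,-0.029,0,-0.16,90],[0.0066,-0.029,0,-0.16,90],[0.0066,-0.029,0,-0.16,90],[0.0066,-0.029,0,-0.16,90],[0.0066,-0.029,0,-0.16,90],[0.0066,-0.029,0,-0.16,90],[0.0066,-0.029,0,-0.16,90],[0.0066,-0.029,0,-0.16,90],[0.0066,-0.029,0,-0.16,90],[0,0,-0.04,0,90],[0,0,0,0,90],[0,0,0,0,90]]]' ; python3 -c "
from h import *
a=snapshot('side');b=snapshot('top')
f=lambda i,x,y,w,h,k:cv2.resize(i[y:y+h,x:x+w,::-1],None,fx=k,fy=k,interpolation=2)
cv2.imwrite('pics/g3.png',np.hstack([f(a,270,195,100,150,4),f(a,345,210,100,150,4)]))"
```

```text
time_s: 8.78
eef_pos: [0.5563, -0.2765, 0.0911]
orientation: [[0.989, -0.15, 0.001], [-0.15, -0.989, -0.0], [0.001, 0.0, -1.0]]
contact_force: [0.1, 0.3, 0.1]
grip_width: 0.055
```

View pics/g3.png

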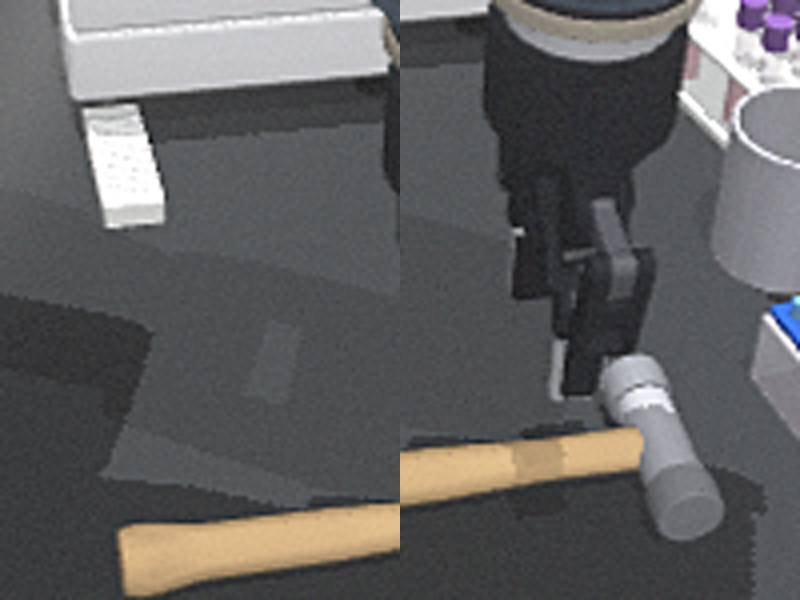

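```bash
python3 -m creep '[[[0,0,-0.035,0,90],[0,0,-0.03,0,90],[0,0,-0.021,0,90],[0,0,0,0,150],[0,0,0,0,200],[0,0,0,0,240],[0,0,0,0,240],[0,0,0,0,240],[0,0,0,0,240]]]' 110; python3 -m creep '[[[0,0,0.003,0,240],[0,0,0.003,0,240],[0,0,0,0,240],[0,0,0,0,240]]]'
```

```text
time_s: 10.0
eef_pos: [0.5568, -0.2769, 0.0057]
orientation: [[0.989, -0.151, 0.002], [-0.151, -0.989, -0.001], [0.002, 0.001, -1.0]]
contact_force: [-1.2, 1.7, 6.8]
grip_width: 0.0177
time_s: 10.5
eef_pos: [0.5558, -0.2765, 0.0099]
orientation: [[0.989, -0.151, -0.0], [-0.151, -0.989, 0.0], [-0.0, -0.0, -1.0]]
contact_force: [-0.2, -0.4, -2.7]
grip_width: 0.0178
```

```bash
python3 -m creep '[[[0,0,0.018,0,240],[0,0,0.018,0,240],[-0.0167,0.0276,0,-0.002,240],[-0.0167,0.0276,0,-0.002,240],[-0.0167,0.0276,0,-0.002,240],[-0.0167,0.0276,0,-0.002,240],[-0.0167,0.0276,0,-0.002,240],[-0.0167,0.0276,0,0,240],[-0.0167,0.0276,0,0,240],[-0.0166,0.0274,0,0,240],[0,0,-0.018,0,240],[0,0,-0.018,0,240],[0,0,0,0,240],[0,0,0,0,240]]]' ; python3 -c "
from h import *
a=snapshot('side');b=snapshot('top')
f=lambda i,x,y,w,h,k:cv2.resize(i[y:y+h,x:x+w,::-1],None,fx=k,fy=k,interpolation=2)
cv2.imwrite('pics/g4.png',np.hstack([f(a,255,195,100,120,5),f(b,260,220,75,150,4)]))"
```

```text
time_s: 12.25
eef_pos: [0.4231, -0.0562, 0.0111]
orientation: [[0.987, -0.161, 0.001], [-0.161, -0.987, -0.0], [0.002, 0.0, -1.0]]
contact_force: [-0.1, -0.3, -2.7]
grip_width: 0.0177
```

View pics/g4.png

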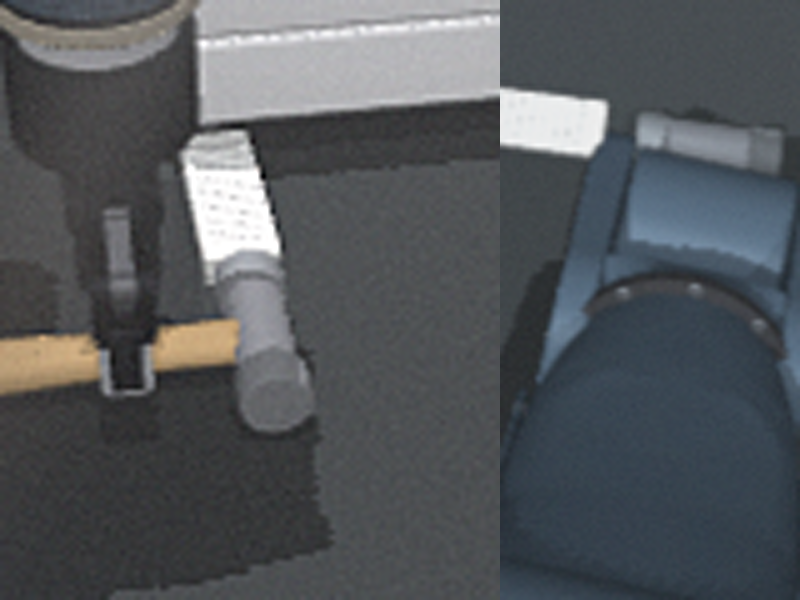

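```bash
python3 -m creep '[[[0.0013,0.004,0,0,240],[0.0013,0.004,0,0,240],[0.0013,0.004,0,0,240],[0.0006,0.004,0,0,240],[0.0005,0.003,0,0,240],[0.0005,0.003,0,0,240],[0.0003,0.002,0,0,240],[0,0,0,0,240],[-0.0013,-0.008,0,0,240],[0,0,0,0,240],[0,0,0,0,240]]]' ; python3 -c "
from h import *
a=snapshot('side');b=snapshot('top')
f=lambda i,x,y,w,h,k:cv2.resize(i[y:y+h,x:x+w,::-1],None,fx=k,fy=k,interpolation=2)
cv2.imwrite('pics/g5.png',np.hstack([f(a,255,195,100,120,5),f(b,260,220,75,150,4)]))"
```

```text
time_s: 13.72
eef_pos: [0.4269, -0.0402, 0.0101]
orientation: [[0.987, -0.161, 0.0], [-0.161, -0.987, 0.0], [0.0, -0.0, -1.0]]
contact_force: [-0.2, -0.7, -2.4]
grip_width: 0.0178
```

View pics/g5.png

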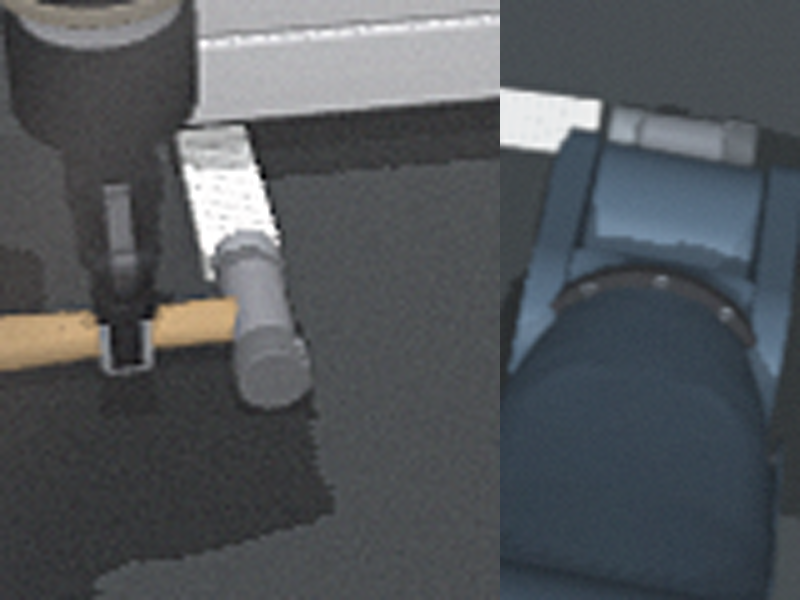

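```bash
python3 -m creep '[[[0.0006,0.004,0,0,240],[0.0005,0.003,0,0,240],[0.0005,0.003,0,0,240],[0.0005,0.003,0,0,240]]]'
```

```text
time_s: 14.32
eef_pos: [0.4291, -0.0267, 0.0101]
orientation: [[0.987, -0.16, 0.0], [-0.16, -0.987, -0.0], [0.0, 0.0, -1.0]]
contact_force: [-0.3, -0.5, -3.4]
grip_width: 0.018
```

```bash
python3 -m creep '[[[0.0004,0.0025,0,0,240],[0.0004,0.0025,0,0,240]]]'
```

```text
time_s: 14.58
eef_pos: [0.4299, -0.0218, 0.0101]
orientation: [[0.987, -0.16, 0.0], [-0.16, -0.987, -0.0], [0.0, -0.0, -1.0]]
contact_force: [-0.2, -0.5, -5.2]
grip_width: 0.018
```

```bash
python3 -m creep '[[[0.0004,0.0025,0,0,240],[0.0004,0.0025,0,0,240]]]'
```

```text
time_s: 14.82
eef_pos: [0.4306, -0.0168, 0.0101]
orientation: [[0.987, -0.161, 0.0], [-0.161, -0.987, 0.0], [0.0, -0.0, -1.0]]
contact_force: [-1.1, -0.5, -2.9]
grip_width: 0.0178
```

```bash
python3 -m creep '[[[0.0004,0.0025,0,0,240],[0.0004,0.0025,0,0,240]]]'
```

```text
time_s: 15.08
eef_pos: [0.4315, -0.0118, 0.0101]
orientation: [[0.987, -0.161, 0.0], [-0.161, -0.987, -0.0], [0.0, -0.0, -1.0]]
contact_force: [0.1, -0.0, -3.3]
grip_width: 0.0179
```

```bash
python3 -m creep '[[[0.0004,0.0022,0,0,240],[0.0004,0.0022,0,0,240]]]'
```

```text
time_s: 15.32
eef_pos: [0.4322, -0.0074, 0.0101]
orientation: [[0.987, -0.16, -0.0], [-0.16, -0.987, 0.0], [-0.0, -0.0, -1.0]]
contact_force: [-0.4, -0.3, -3.4]
grip_width: 0.018
```

```bash
python3 -m creep '[[[0.0004,0.0022,0,0,240],[0.0004,0.0022,0,0,240]]]'
```

```text
time_s: 15.58
eef_pos: [0.433, -0.0031, 0.0101]
orientation: [[0.987, -0.16, -0.0], [-0.16, -0.987, 0.0], [-0.0, 0.0, -1.0]]
contact_force: [-0.4, -0.2, -3.3]
grip_width: 0.0174
```

```bash
python3 -m creep '[[[0.0003,0.002,0,0,240],[0.0003,0.002,0,0,240]]]'
```

```text
time_s: 15.82
eef_pos: [0.4336, 0.0009, 0.0101]
orientation: [[0.987, -0.161, -0.0], [-0.161, -0.987, 0.0], [-0.0, -0.0, -1.0]]
contact_force: [-0.0, -1.1, -3.0]
grip_width: 0.0179
```

```bash
python3 -m creep '[[[0.0003,0.002,0,0,240],[0.0003,0.002,0,0,240]]]'
```

```text
time_s: 16.08
eef_pos: [0.4342, 0.0049, 0.0101]
orientation: [[0.987, -0.161, 0.0], [-0.161, -0.987, 0.0], [0.0, -0.0, -1.0]]
contact_force: [0.6, -0.2, -2.8]
grip_width: 0.0181
```

```bash
python3 -m creep '[[[0.0003,0.002,0,0,240],[0.0003,0.002,0,0,240]]]'
```

```text
time_s: 16.32
eef_pos: [0.4346, 0.0085, 0.0101]
orientation: [[0.987, -0.161, -0.001], [-0.161, -0.987, -0.0], [-0.0, 0.0, -1.0]]
contact_force: [-2.5, -10.8, -2.4]
grip_width: 0.0181
```

```bash
python3 -m creep '[[[-0.0005,-0.003,0,0,240],[-0.0005,-0.003,0,0,240],[0,0,0,0,240],[0,0,0,0,240],[0.0003,0.002,0,0,240],[0.0003,0.002,0,0,240],[0.0002,0.001,0,0,240],[0.0001,0.0006,0,0,240]]]'
```

```text
time_s: 17.32
eef_pos: [0.4346, 0.0084, 0.0101]
orientation: [[0.987, -0.161, -0.0], [-0.161, -0.987, -0.0], [-0.0, 0.0, -1.0]]
contact_force: [-2.7, -4.5, -2.2]
grip_width: 0.0177
```

```bash
python3 -m creep '[[[0.0001,0.0004,0,0,240]]]'
```

```text
time_s: 17.45
eef_pos: [0.4346, 0.0086, 0.0101]
orientation: [[0.987, -0.161, -0.001], [-0.161, -0.987, -0.0], [-0.001, 0.0, -1.0]]
contact_force: [-2.6, -7.2, -3.1]
grip_width: 0.0181
```

```bash
python3 -m creep '[[[-0.0005,-0.003,0,0,240],[-0.0005,-0.003,0,0,240],[0,0,0,0,240],[0,0,0,0,240],[0.0003,0.002,0,0,240],[0.0003,0.002,0,0,240],[0.0002,0.0015,0,0,240],[0.0001,0.0008,0,0,240]]]'
```

```text
time_s: 18.45
eef_pos: [0.4344, 0.0088, 0.0101]
orientation: [[0.987, -0.161, -0.001], [-0.161, -0.987, -0.0], [-0.001, 0.0, -1.0]]
contact_force: [-2.9, -10.2, -1.5]
grip_width: 0.0176
```

```bash
python3 -m creep '[[[-0.0005,-0.003,0,0,240],[-0.0005,-0.003,0,0,240],[0,0,0,0,240],[0,0,0,0,240],[0.0003,0.002,0,0,240],[0.0003,0.002,0,0,240],[0.0002,0.0015,0,0,240],[0.0001,0.0006,0,0,240]]]'
```

```text
time_s: 19.45
eef_pos: [0.4342, 0.0089, 0.0101]
orientation: [[0.987, -0.161, -0.001], [-0.161, -0.987, -0.0], [-0.001, 0.001, -1.0]]
contact_force: [-3.5, -10.5, -1.5]
grip_width: 0.0175
```

```bash
python3 -m creep '[[[-0.0005,-0.003,0,0,240],[-0.0016,-0.01,0,0,240],[-0.005,-0.03,0,0,240],[0,0,0.015,0,240],[0,0,0.015,0,240],[0.0142,-0.0273,0,0,240],[0.0142,-0.0273,0,0,240],[0.0142,-0.0273,0,0,240],[0.0142,-0.0273,0,0,240],[0.0142,-0.0273,0,0,240],[0.0142,-0.0273,0,0,240],[0.0142,-0.0273,0,0,240],[0.0142,-0.0273,0,0,240],[0.0142,-0.0273,0,0,240],[0,0,-0.015,0,240],[0,0,-0.013,0,240],[0,0,0,0,240],[0,0,0,0,240]]]'; python3 -c "
from h import *
a=snapshot('side');b=snapshot('top')
f=lambda i,x,y,w,h,k:cv2.resize(i[y:y+h,x:x+w,::-1],None,fx=k,fy=k,interpolation=2)
cv2.imwrite('pics/g6.png',np.hstack([f(a,270,180,85,120,5)[:, :400],f(a,345,240,100,150,4)]))if 0 else cv2.imwrite('pics/g6.png',np.hstack([f(a,265,185,100,150,4),f(a,345,215,100,150,4)]))"
```

```text
time_s: 21.7
eef_pos: [0.5554, -0.279, 0.0123]
orientation: [[0.987, -0.16, -0.0], [-0.16, -0.987, 0.0], [-0.0, -0.0, -1.0]]
contact_force: [-0.8, -0.6, -3.6]
grip_width: 0.0178
```

View pics/g6.png

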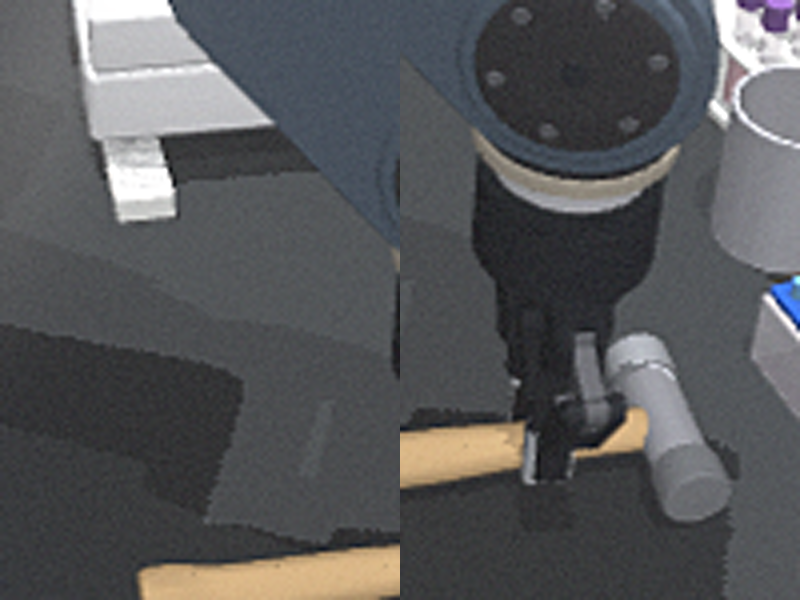

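```bash
python3 -m creep '[[[0,0,-0.002,0,240],[0,0,-0.002,0,240],[0,0,-0.001,0,240],[0,0,0,0,240]]]'
```

```text
time_s: 22.3
eef_pos: [0.5552, -0.2795, 0.0069]
orientation: [[0.987, -0.161, -0.0], [-0.161, -0.987, 0.0], [-0.0, -0.0, -1.0]]
contact_force: [0.9, 1.1, -2.3]
grip_width: 0.0178
```

```bash
python3 -m creep '[[[0,0,-0.001,0,240],[0,0,-0.0005,0,240],[0,0,0,0,240]]]'
```

```text
time_s: 22.68
eef_pos: [0.5553, -0.2795, 0.0058]
orientation: [[0.987, -0.161, 0.0], [-0.161, -0.987, -0.0], [0.0, 0.0, -1.0]]
contact_force: [-1.4, 0.4, -0.7]
grip_width: 0.0175
```

```bash
python3 -m creep '[[[0,0,-0.0007,0,240],[0,0,0,0,240],[0,0,0,0,190],[0,0,0,0,160],[0,0,0,0,120],[0,0,0,0,90],[0,0,0,0,90],[0,0,0.03,0,90],[0,0,0.05,0,90],[-0.03,0,0.05,0,90],[-0.05,-0.04,0.05,0,90],[-0.05,-0.05,0,0,90],[-0.03,-0.05,0,0,90],[0,0,0,0,90]]]' 30; python3 -c "
from h import *
a=snapshot('side');b=snapshot('top')
f=lambda i,x,y,w,h,k:cv2.resize(i[y:y+h,x:x+w,::-1],None,fx=k,fy=k,interpolation=2)
cv2.imwrite('pics/g7.png',np.vstack([f(a,240,110,200,110+30,2.8)[:,:560],f(b,140,120,200,50+25,2.8)]))
cv2.imwrite('pics/g7.png',np.hstack([f(a,270,180,130,180,3),f(b,220,130,200,270,2)]))"
```

```text
time_s: 24.42
eef_pos: [0.4107, -0.4072, 0.1736]
orientation: [[0.986, -0.165, 0.0], [-0.165, -0.986, -0.001], [0.0, 0.001, -1.0]]
contact_force: [0.3, 0.6, 0.1]
grip_width: 0.0554
```

View pics/g7.png

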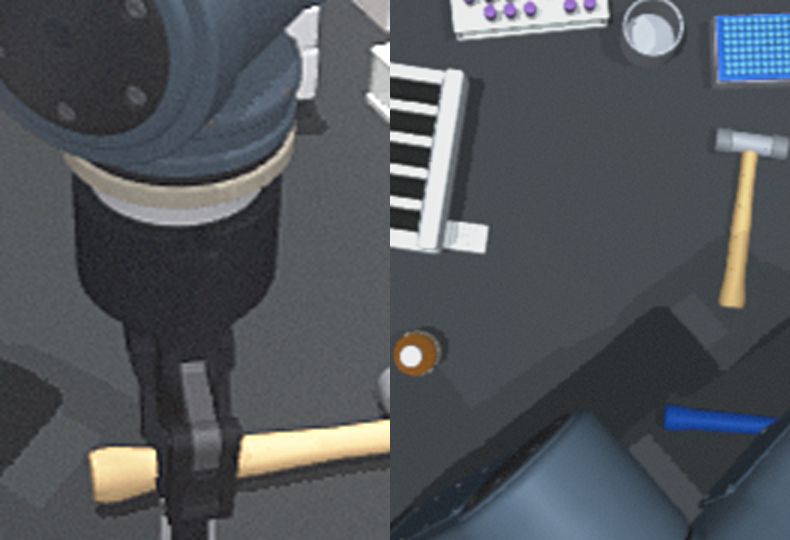

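Run:
```python
from h import *
b=snapshot("top");o=cv2.imread("pics/top1.png")[:,:,::-1]
A=o[130:240,70:240].astype(np.float32).mean(2);B=b[130:240,70:240].astype(np.float32).mean(2)
print("mixer shift px",cv2.phaseCorrelate(A,B,cv2.createHanningWindow(A.shape[::-1],cv2.CV_32F)))
close_job();print(sense()["time_s"])
```

```text
mixer shift px ((-0.0008589540656771533, -0.08026244508821634), 0.910487136664214)
the job is handed in; nothing more can be done
the job is handed in; nothing more can be done
```

I slid the wedge's thin end under the bare stud, in line with the mixer, let go of it and drove it tight with the hammer. I then laid the hammer back on the bench close to where it had been and handed the job in at about 24.5 s.

- **Driving:** The first light tap moved the wedge a few millimetres, and I drew the hammer clear. The next push slid it freely for about 40 mm until it bound on the stud at about 11 N. Three more separate taps, to about 7, 10 and 10.5 N, moved it only 0.1–0.2 mm each, so I took it as tight.
- **Mixer:** Matching the top camera's pictures from before and after, I found a shift of 0.08 px, about 0.2 mm. I did not measure lift directly.
- **Wedge:** The last pictures show it straight and flat under the right-hand end, with its thick end sticking out.
- **Hammer:** The last top picture shows it lying flat on the bench, let go and well clear of the wedge and mixer.
- **Bystanders:** Those visible in the last pictures looked as they were before. I did not measure them.

The force still pressing the wedge on the stud was not measured; I inferred it from the wedge holding against the last taps. The mixer fit left up to 2.5 px of error, roughly even on opposite sides. The wedge's sideways place under the stud is therefore known to only about 4 mm, within the 12 mm allowed.

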